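Set the bobbin winder's speed dial and start it

ROBOT

A 7-joint arm with a two-finger parallel gripper is mounted at the origin on a cart in front of the work surface, level with it; the furniture and walls round the work are solid. World frame = base frame: x ahead of the robot, y to its left, z up, the work surface at z = 0. Lengths are in m, angles in degrees, forces in N, time in s.
With the tool pointing down it reaches from about 0.425 to 0.875 m from the base axis. Payload 4.7 kg.
Tool frame: the origin (TCP) lies at the very end of the fingers, on their centre line; the grasp point (between the pads) lies env.grip_point_offset behind it (env.grip_point_offset is the distance from the TCP to the grasp point, in m); z points along the fingers, y is the direction in which the jaws open and shut (so a half turn about z gives the same grasp; the last joint's range is limited). The gripper opens to 87 mm and grips with 3 to 60 N. Pads are 19 mm wide; open, the fingers measure 117 mm over their backs; the gripper's body (75 mm by 190 mm) begins 51 mm behind the grasp point.
Start: joints at [-65.598, 18.392, -4.016, 83.108, 1.295, 78.541, -3.26], TCP at [0.26, 0.596, 0.223] pointing down, gripper open.
Joint ranges: [-163.93, 163.93], [-17.29, 119.83], [-79.2, 71.16], [3.27, 140.29], [-89.18, 269.18], [5.43, 117.66], [-154.24, 154.24]. Speed limits (degrees/s): [147.25, 147.25, 180, 180, 180, 180, 180].

INTERFACE

Orientations are given as [roll, pitch, yaw] about the fixed x, y, z axes, in that order (R = Rz(yaw) Ry(pitch) Rx(roll)).
In Python, from cell import env gives the robot as it stands.
- The arm moves only by the tool send_rows, never from a script. Its argument "plan" is a list of rows, each a list of 7 numbers: the finger opening in mm, from 0 to 87, then the shift along the tool's x, y, z in mm, then the turn, a rotation vector about the tool's x, y, z in rad. A call has 1 to 12 rows; each row shifts and turns the commanded pose from where the row before left it, along the tool's axes as they then stand; what a row does not reach is not made up. A row lasts 1/10 s, in which the tool goes at most 50 mm and 8.59 degrees, less where a joint would pass 70% of its speed; a pose out of reach is approached as far as the arm can. A call is refused whole if a number of a shift passes 50 or a number of a turn 0.15, either way. A call with a gripper value outside its range is refused whole. The fingers move at their own pace and stop on an object; "grip_force" is the grip in N (left out, the last holds). Time passes only in rows, so rows that do not move let the fingers close. It gives the time, the measured TCP pose, the force and the opening at its end, in the units of the state.
- env.get_obs(): the state, without advancing time (a new reading comes with each control period).
- env.read_camera(name): name is "scene" or "top" or "wrist"; returns the picture (400x640x3 uint8, red, green, blue); there is no depth.
- env.get_calibration(name): a dict with "fx", "fy", "cx", "cy" (pixels), "extrinsics" (4x4, takes a point from camera to world coordinates). Camera axes: x right, y down, z forward; pixel columns grow to the right and rows downward; lengths in m; the calibration is good to about 2 mm. A picture is of the moment at which its call begins: read the wrist's pose just before it. get_calibration takes no time and is no camera call; for the wrist camera it gives the pose at the moment of the call.
- env.sign_off(): hands the job in, once; it reports no verdict.
Trained networks look in the newest picture that a camera, given by its name, has taken for a name from the list of things; names that differ only in an ending like _2 or _b are one class to them, and where a whole thing is asked for, a point or a joint stands for the part that bears it (a point fixed in the world has none). Each returns a list of dicts, best first, with "confidence" (0 to 1); they miss things now and then, are a little off and sometimes report something else, mostly with a low value. They report only what shows in the picture. A call takes as long as a camera call.
- env.regions_of(camera, query): "region" (400x640 bool, what is visible of it) and "rect" ([left, top, right, bottom] in pixels, round what is visible of it).
The state is a dict: "time_s": time; "qpos": joint angles; "joint_velocities": joint speeds; "effort": joint torques, N m; "tool_pos": TCP position; "tool_rot": TCP orientation; "force": force on the tool from outside, world axes, zero at the start; "wrist_torque": the same for the moment, N m; "grip_width": finger opening in m.
Only numpy, scipy, OpenCV 4.12 (cv2) and the standard library are available. Lean on these libraries where they do the work, as an engineer would, in place of code of your own. Each camera call takes 0.05 s, during which the arm holds its last target. There are 200 camera calls.

TASK

Get the bobbin winder going: with a fingertip resting on the knurled dial, turn it clockwise by friction, one click or two, until its white pointer clicks into the stop at the green mark, then take the finger off and press the orange start button fully down and let it come back up. Do not press the button before the dial is set, do not pinch the dial between the fingers, and leave the loose things around the winder where they stand.

Things in the scene. Friction and masses are not known exactly. Their poses are not given: they have to be found in the camera images.
- winder: Bobbin winder, a white housing fixed to the desk, 140 (x) x 210 (y) x 45 mm high. Origin: centre of its underside. Turned up to 0.35 rad about z; x points away from the robot, y left. On its flat top (z = 45 mm), at x, y in mm: dial (-5, 42), start button (-42, -58), 12 mm high steel post (55, -5), spindle (35, -62).
- spindle (a point): Top of the steel spindle, 97 mm above the desk, on which sits a blue thread spool 32 mm across, fixed. A black 22 mm high thread guide stands on the housing 26 mm nearer the robot.
- dial_top (a point): Centre of the flat top of the dial, on its vertical axis, 67 mm above the desk. The dial is a black knurled disc, 76 mm across and 18 mm high; the knurls are too fine to hook. Its rubber top is level all over. A fingertip pressed 3 mm down on it, some 27 mm from the axis, and moved along an arc about the axis carries it round by friction, with some slip.
- dial_shaft (a joint): How far the dial is pressed down along its axis, in m: 0 up, 0.005 bottomed. A spring pushes it back: 1.2 N to start, then 2 N per mm, about 11 N when bottomed.
- dial (a joint): Angle of the dial in rad, growing clockwise seen from above. Click stops at 0, 0.524, 1.047, 1.571 (the green mark) and 2.094; white marks stand by the others. A released dial drops into the nearest stop. Between stops it takes up to 0.035 N m to turn. It starts near 0.52 or 1.05.
- pointer (a point): Outer end of the white pointer line on the dial's top, 37 mm from the axis. In the winder's frame it lies at the angle 4.189 minus the dial's value, counter-clockwise from x.
- green_mark (a point): The green dot on the housing, 10 mm across, 48 mm from the dial's axis, at the angle 2.618 rad in the winder's frame; the pointer faces it when the dial is set.
- start_button_top (a point): Centre of the top of the orange start button, 26 mm across, 66 mm above the desk, standing out of a black collar; it moves straight down and springs back.
- start_button (a joint): Travel of the start button in m: 0 up, 0.005 fully down (about 4 N).
- thread_spool: Bystander: wooden spool of lime-green thread, 32 mm across, 44 mm high; origin at the centre of its underside. Not to be moved.
- thread_cone: Bystander: dark blue thread cone, 57 mm across the foot, 112 mm high; origin at the centre of its underside. Not to be moved.
- button_tin: Bystander: round tin, white with a teal lid, 63 mm across, 32 mm high; origin at the centre of its underside. Not to be moved.
- stamp: Bystander: self-inking stamp with red handle, 35x56 mm, 89 mm high; origin at the centre of its underside. Not to be moved.
- glue_stick: Bystander: white and orange glue stick standing upright, 26 mm across, 89 mm high; origin at the centre of its underside. Not to be moved.

How it is judged (in metres and radians):
On the way, in this order (a step that is already met when the one before it is completed fails the run):
1. the dial rests in the stop at the green mark, with the fingers off it (value of joint dial between 1.4508 and 1.6908 rad and contact force between the fingers and dial below 0.1 N), for 0.2 s.
2. the start button is pressed fully down with the dial still at the green mark (value of joint dial between 1.4508 and 1.6908 rad and value of joint start_button above 0.004 m), for 0.02 s.
At the end, for the whole second after the job is handed in: The dial rests in the stop at the green mark (1.571 rad, within 0.12 rad), and the start button, having been pressed at least 4 of its 5 mm after that, is up again (within 1.5 mm) (value of joint dial between 1.4508 and 1.6908 rad and value of joint start_button below 0.0015 m); the robot touches nothing.
It fails at once if the start button is pressed more than 2.5 mm while the dial is more than 0.15 rad from the green mark (not (value of joint dial between 1.4208 and 1.7208 rad) and value of joint start_button above 0.0025 m).
It fails at once if the dial is pinched: the fingers touch it while the point between the pads is within 12 mm of its axis (horizontal distance between the grasp point and dial_top below 0.012 m and contact force between the fingers and dial above 1 N).
It fails at once if a loose thing beside the winder is lifted or moved more than 25 mm (distance of any of thread_spool, thread_cone, button_tin, stamp, glue_stick from where it was at the start of the episode above 0.025 m).
It also fails if it takes over 45 s, if anything falls off the work surface, if the arm or the gripper's body presses on something with over 40 N, if the wrist force passes 120 N, or if a joint passes its speed limit or range.

## Working session

There is one attempt and no reset: what is moved stays moved. The work goes in short steps, Python scripts to look and compute and a tool call to move; the robot and the scene stay as the last step left them, time stands still between calls to the robot, and variables do not carry over. Pictures are saved under pics/ and viewed, about 8 in all and at most 12, crops included, and the job is handed in when it is done.

Besides the shell and the picture viewer there is one more tool, called as name([rows], argument=value, ...), one row to a line, values as JSON. send_rows: Moves the arm, as the interface text tells. Its arguments: {"type":"object","properties":{"plan":{"type":"array"},"grip_force":{"type":"number"}},"required":["plan"]}

```bash
mkdir -p pics; ls
python3 - <<'E'
from cell import env
import cv2,numpy as np
o=env.get_obs(); print({k:np.round(v,3) for k,v in o.items()}, env.grip_point_offset)
for c in("top","scene"):
    im=env.read_camera(c); cv2.imwrite(f"pics/{c}0.png",im[:,:,::-1])
    k=env.get_calibration(c); print(c,k["fx"],k["fy"],k["cx"],k["cy"],np.round(k["extrinsics"],4).tolist())
E
```

```text
pics
{'time_s': np.float64(0.0), 'qpos': array([-65.599,  18.439,  -4.018,  83.174,   1.297,  78.54 ,  -3.26 ]), 'joint_velocities': array([ 0.064, -0.004,  0.063, -0.045,  0.043,  0.052,  0.002]), 'effort': array([-1.0000e-03, -4.9129e+01, -4.0400e-01, -3.1254e+01, -6.4000e-02,
        4.4000e-02,  0.0000e+00]), 'tool_pos': array([0.26 , 0.595, 0.221]), 'tool_rot': array([-1.79892e+02,  6.00000e-03,  1.56411e+02]), 'force': array([0.297, 0.286, 0.345]), 'wrist_torque': array([-0.034,  0.019, -0.003]), 'grip_width': np.float64(0.087)} 0.0187
top 499.83677166099733 499.83677166099733 319.7044960827926 198.62642610575932 [[0.0074, -0.9776, 0.2105, 0.2747], [-1.0, -0.0064, 0.0056, -0.1585], [-0.0041, -0.2105, -0.9776, 1.2373], [0.0, 0.0, 0.0, 1.0]]
scene 395.5120547811178 395.5120547811178 316.5157817736026 203.18487223817013 [[0.6481, -0.3059, 0.6974, -0.1144], [-0.7616, -0.2604, 0.5935, -0.6711], [0.0001, -0.9158, -0.4017, 0.4432], [0.0, 0.0, 0.0, 1.0]]
```

View pics/top0.png

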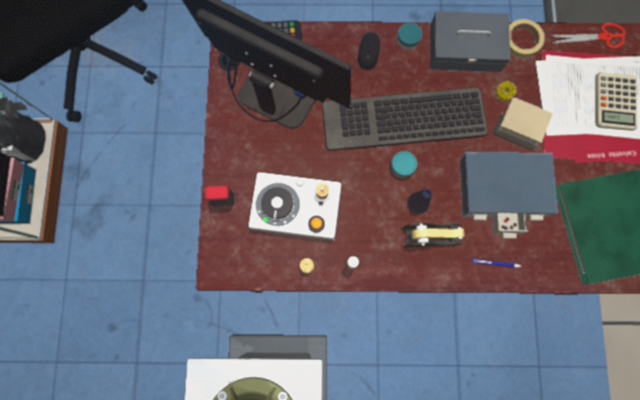

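View pics/scene0.png

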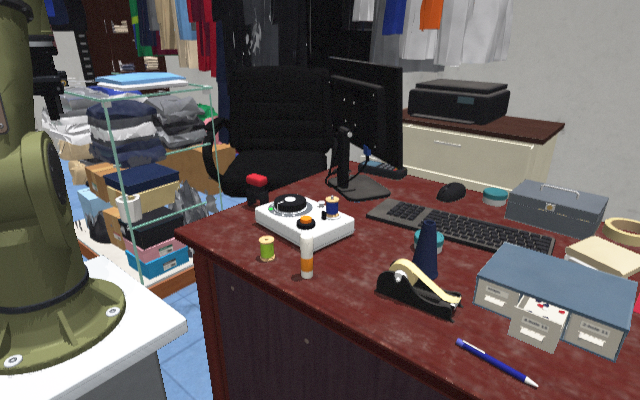

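Top view: winder at about (295,206), dial about (277,204), button (316,224), green dot (265,219). The red stamp is at (217,193), the green spool at (307,266) and the glue stick at (353,262). Next I compute the pose.

```bash
cat > h.py <<'E'
from cell import env
import cv2,numpy as np
from scipy.optimize import least_squares
def ray(k,u,v,z):
    T=np.array(k["extrinsics"]); d=T[:3,:3]@[(u-k["cx"])/k["fx"],(v-k["cy"])/k["fy"],1]
    return T[:3,3]+d*(z-T[2,3])/d[2]
def proj(k,P):
    T=np.array(k["extrinsics"]); q=(np.atleast_2d(P)-T[:3,3])@T[:3,:3]
    return np.c_[q[:,0]/q[:,2]*k["fx"]+k["cx"],q[:,1]/q[:,2]*k["fy"]+k["cy"]]
E
python3 - <<'E'
from h import *
for c in("top","scene"):
    im=env.read_camera(c);k=env.get_calibration(c)
    for n,z in (("winder",.03),("dial_top",.067),("start_button_top",.066),("green_mark",.045),("pointer",.067),("spindle",.097),("thread_spool",.022),("stamp",.045),("glue_stick",.045),("thread_cone",.05),("button_tin",.016)):
        for d in env.regions_of(c,n)[:1]:
            v,u=np.nonzero(d["region"]); print(c,n,round(d["confidence"],2),len(u),d["rect"],np.round([u.mean(),v.mean()],1),np.round(ray(k,u.mean(),v.mean(),z)[:2],4))
im=env.read_camera("top")[150:280,190:370]
cv2.imwrite("pics/topc.png",cv2.resize(im,None,fx=4.4,fy=4.4,interpolation=cv2.INTER_CUBIC)[:,:,::-1])
E
```

```text
top winder 0.68 5016 [249.7, 174.7, 342.4, 239.1] [294.7 205.7] [ 0.5166 -0.09  ]
top dial_top 0.86 857 [259.9, 187.0, 294.6, 220.4] [276.9 202.7] [ 0.5162 -0.0494]
top start_button_top 0.65 133 [300.2, 257.9, 311.8, 272.1] [306.5 265.8] [ 0.3667 -0.1224]
top green_mark 0.72 5034 [247.8, 170.5, 344.0, 238.0] [294.6 205.6] [ 0.5136 -0.0908]
top pointer 0.94 837 [258.2, 187.1, 293.7, 219.0] [276.7 202.7] [ 0.5161 -0.049 ]
top spindle 0.89 4961 [249.0, 175.9, 342.6, 238.5] [294.9 205.6] [ 0.5033 -0.0944]
top thread_spool 0.6 166 [303.0, 256.0, 312.1, 272.2] [306.3 265. ] [ 0.3719 -0.1203]
top stamp 0.62 495 [205.4, 179.3, 234.5, 206.0] [218.8 194.8] [0.5394 0.0952]
top glue_stick 0.32 533 [388.5, 154.5, 413.7, 176.7] [403.2 164.5] [ 0.6191 -0.3576]
top thread_cone 0.92 478 [407.9, 190.2, 435.5, 216.2] [419.3 201.5] [ 0.5248 -0.3933]
top button_tin 0.82 499 [388.2, 150.7, 412.9, 175.6] [403.1 163.7] [ 0.6296 -0.3624]
scene winder 0.55 3531 [257.0, 193.5, 356.6, 249.6] [305.5 219.2] [ 0.5138 -0.1022]
scene dial_top 0.72 460 [273.7, 193.0, 302.6, 216.0] [290.  202.5] [ 0.5008 -0.0646]
scene start_button_top 0.52 61 [300.1, 216.0, 310.5, 223.6] [305.2 219.4] [ 0.4577 -0.152 ]
scene green_mark 0.59 3605 [255.2, 192.2, 356.1, 252.8] [305.4 219.4] [ 0.49   -0.1234]
scene pointer 0.9 482 [271.3, 194.2, 308.1, 216.0] [289.7 202.9] [ 0.4987 -0.0658]
scene spindle 0.62 3600 [252.5, 191.3, 354.1, 252.7] [305.3 219.3] [ 0.4112 -0.1946]
scene thread_spool 0.58 347 [257.5, 236.1, 274.6, 263.3] [266.5 248.6] [ 0.3679 -0.1226]
scene stamp 0.66 568 [247.1, 177.8, 272.0, 204.5] [256.6 189.5] [0.5419 0.1017]
scene glue_stick 0.76 566 [301.7, 233.6, 315.0, 279.4] [306.2 255.1] [ 0.3742 -0.2292]
scene thread_cone 0.59 1091 [413.3, 217.5, 441.2, 281.1] [427.1 250.1] [ 0.5348 -0.4016]
scene button_tin 0.65 167 [415.2, 232.6, 443.0, 253.5] [432.8 240.3] [ 0.6384 -0.3688]
```

View pics/topc.png

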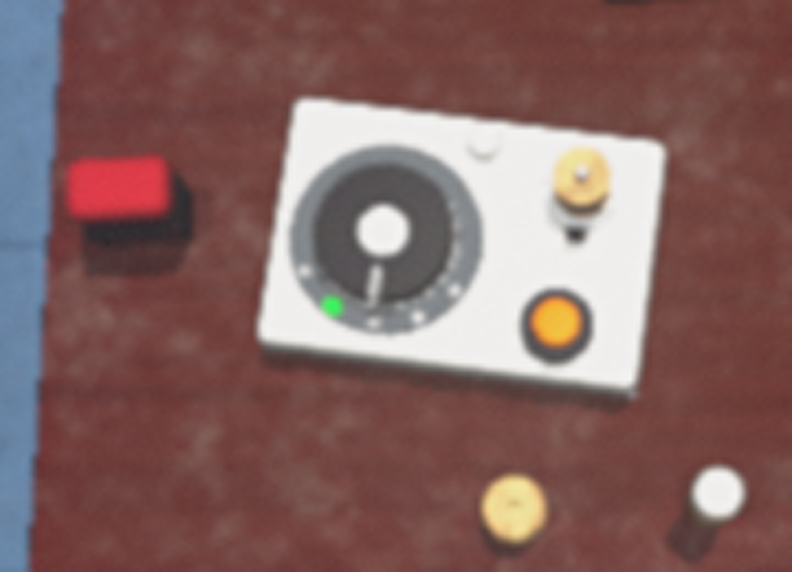

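The crop shows the white pointer facing the third mark, so the dial is at about 1.05 and needs one click. I fit the pose from the landmarks.

```bash
cat >> h.py <<'E'
def w2w(p,P):
    c,s=np.cos(p[2]),np.sin(p[2]); P=np.atleast_2d(P)/1000
    return np.c_[p[0]+c*P[:,0]-s*P[:,1],p[1]+s*P[:,0]+c*P[:,1],P[:,2]]
E
python3 - <<'E'
from h import *
k=env.get_calibration("top")
d=[-5,42]; a=[4.189-x for x in(0,.524,1.047,1.571,2.094)]
L=[[-5,42,67],[-42,-58,66]]+[[-5+48*np.cos(t),42+48*np.sin(t),45] for t in a]+[[35,-62,97],[70,105,45],[70,-105,45]]
uv=np.array([(383,232),(555,322),(456,290),(419,318),(374,322),(332,306),(306,272),(581,174),(293,98),(667,142)])/4.4+[190,150]-.4
r=least_squares(lambda p:(proj(k,w2w(p,L))-uv).ravel(),[.51,-.09,-.1],loss="soft_l1")
p=r.x;print(p,np.round(proj(k,w2w(p,L))-uv,1).tolist())
np.save("p.npy",p)
print(w2w(p,[[-5,42,67],[-42,-58,66],[35,-62,97],[55,-5,57]]).round(4))
pt=ray(k,374/4.4+189.6,304/4.4+149.6,.067);c=w2w(p,[-5,42,67])[0]
print("dial",4.189-((np.arctan2(*(pt-c)[[1,0]])-p[2])%(2*np.pi)))
# fingers in wrist: current yaw
print(env.get_obs()["tool_pos"],env.get_obs()["tool_rot"])
E
```

```text
[ 0.51723627 -0.09105753 -0.12211768] [[-0.1, -0.2], [0.3, -0.1], [-0.3, 0.3], [-0.1, 0.1], [-0.1, 0.5], [0.0, 0.3], [-0.1, 0.1], [0.2, -0.6], [0.4, -0.6], [-0.2, 0.0]]
[[ 0.5174 -0.0488  0.067 ]
 [ 0.4685 -0.1435  0.066 ]
 [ 0.5444 -0.1569  0.097 ]
 [ 0.5712 -0.1027  0.057 ]]
dial 1.0176857658119864
[0.26020526 0.59567605 0.22259347] [1.79994442e+02 5.00690095e-03 1.56410525e+02]
```

send_rows([
  [0, -31.5, -29.3, 0, 0, 0, 0],
  [0, -31.5, -29.3, 0, 0, 0, 0],
  [0, -31.5, -29.3, 0, 0, 0, 0],
  [0, -31.5, -29.3, 0, 0, 0, 0],
  [0, -31.5, -29.3, 0, 0, 0, 0],
  [0, -31.5, -29.3, 0, 0, 0, 0],
  [0, -31.5, -29.3, 0, 0, 0, 0],
  [0, 0, 0, 0, 0, 0, 0],
], grip_force=10)

```text
time_s: 2.15
tool_pos: [0.3838, 0.3132, 0.2231]
tool_rot: [-180.0, 0.1, 155.8]
force: [0.1, 0.8, -0.1]
grip_width: 0.0307
```

```bash
cat >> h.py <<'E'
from scipy.spatial.transform import Rotation as R
def to(x,y,z,yaw,n):
    o=env.get_obs(); M=R.from_euler("xyz",o["tool_rot"],degrees=True)
    d=M.inv().apply(np.array([x,y,z])-o["tool_pos"])*1000
    t=(M.inv()*R.from_euler("xyz",[180,0,yaw],degrees=True)).as_rotvec()
    print("shift",(d).round(1),"per row",(d/n).round(2),"turn",t.round(3),"f",o["force"].round(2),"pos",o["tool_pos"].round(4),o["tool_rot"].round(2))
E
python3 -c "
from h import *
to(.4908,-.0441,.12,155.8,10)"
```

```text
shift [-243.6 -282.1  103.9] per row [-24.36 -28.21  10.39] turn [-0.001  0.002  0.001] f [ 0.08  0.78 -0.11] pos [0.3838 0.3132 0.2231] [-1.7996e+02  1.4000e-01  1.5583e+02]
```

send_rows([
  [0, -24.4, -28.2, 10.4, 0, 0, 0],
  [0, -24.4, -28.2, 10.4, 0, 0, 0],
  [0, -24.4, -28.2, 10.4, 0, 0, 0],
  [0, -24.4, -28.2, 10.4, 0, 0, 0],
  [0, -24.4, -28.2, 10.4, 0, 0, 0],
  [0, -24.4, -28.2, 10.4, 0, 0, 0],
  [0, -24.4, -28.2, 10.4, 0, 0, 0],
  [0, -24.4, -28.2, 10.4, 0, 0, 0],
  [0, -24.4, -28.2, 10.4, 0, 0, 0],
  [0, -24.4, -28.2, 10.4, 0, 0, 0],
  [0, 0, 0, 0, 0, 0, -0.125],
  [0, 0, 0, 0, 0, 0, -0.125],
])

```text
time_s: 3.35
tool_pos: [0.491, -0.0378, 0.1183]
tool_rot: [-180.0, -0.0, 170.9]
force: [0.5, 0.6, 0.2]
grip_width: 0.0006
```

Run:
```python
from h import *
to(.4908,-.0441,.075,170,2)
k=env.get_calibration("wrist"); im=env.read_camera("wrist")
p=np.load("p.npy")
L=[[-5,42,67],[-42,-58,66],[-5+48*np.cos(2.618),42+48*np.sin(2.618),45],[-70,-105,45],[-70,105,45]]
q=proj(k,w2w(p,L)); print(q.round())
b=im[:,:,::-1].copy()
for u in q: cv2.drawMarker(b,tuple(int(i) for i in u),(255,0,255),0,10)
cv2.imwrite("pics/w1.png",b)
```

```text
shift [-0.8 -6.2 43.3] per row [-0.4  -3.12 21.64] turn [-0.    -0.     0.015] f [0.5  0.56 0.22] pos [ 0.491  -0.0378  0.1183] [-1.7998e+02 -2.0000e-02  1.7085e+02]
[[307. 249.]
 [178. 209.]
 [334. 192.]
 [129. 172.]
 [381. 162.]]
```

View pics/w1.png

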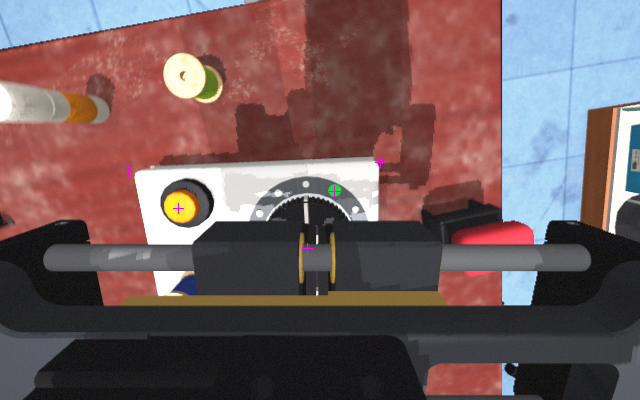

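Wrist view: the fit agrees, with green dot at (335,190) and button at (181,207), within about 3 px. The pointer is at the third mark (305,185). Moving down to just above the dial.

send_rows([
  [0, -0.8, -6.2, 15, 0, 0, 0.015],
  [0, 0, 0, 15, 0, 0, 0],
  [0, 0, 0, 12, 0, 0, 0],
  [0, 0, 0, 0, 0, 0, 0],
  [0, 0, 0, 0, 0, 0, 0],
])

```text
time_s: 3.9
tool_pos: [0.4909, -0.0426, 0.0767]
tool_rot: [-180.0, -0.0, 169.9]
force: [-0.1, -0.0, 0.8]
grip_width: 0.0005
```

```bash
python3 -c "
from h import *
to(.4908,-.0441,.064,170,1)"
```

```text
shift [-0.2 -1.5 12.7] per row [-0.22 -1.52 12.71] turn [-0.    -0.    -0.002] f [-0.08 -0.02  0.76] pos [ 0.4909 -0.0426  0.0767] [-180.     -0.    169.86]
```

send_rows([
  [0, -0.2, -1.5, 7, 0, 0, 0],
  [0, 0, 0, 4, 0, 0, 0],
  [0, 0, 0, 2, 0, 0, 0],
  [0, 0, 0, 0, 0, 0, 0],
  [0, 0, 0, 0, 0, 0, 0],
])

```text
time_s: 4.4
tool_pos: [0.4912, -0.0445, 0.0644]
tool_rot: [180.0, 0.1, 169.9]
force: [-2.5, -0.1, 5.5]
grip_width: 0.0005
```

send_rows([
  [0, 0, 0, 0.7, 0, 0, 0],
  [0, 0, 1.5, 0, 0, 0, 0.055],
  [0, 0, 1.5, 0, 0, 0, 0.055],
  [0, 0, 1.5, 0, 0, 0, 0.055],
  [0, 0, 1.5, 0, 0, 0, 0.055],
  [0, 0, 1.5, 0, 0, 0, 0.055],
  [0, 0, 1.5, 0, 0, 0, 0.055],
  [0, 0, 1.5, 0, 0, 0, 0.055],
  [0, 0, 1.5, 0, 0, 0, 0.055],
  [0, 0, 1.5, 0, 0, 0, 0.055],
  [0, 0, 0, 0, 0, 0, 0],
  [0, 0, 0, 0, 0, 0, 0],
])

```text
time_s: 5.6
tool_pos: [0.4971, -0.0325, 0.0641]
tool_rot: [179.9, 0.1, 141.5]
force: [-0.2, -0.3, 6.7]
grip_width: 0.0007
```

Run:
```python
from h import *
to(.49,-.04,.09,140,1)
im=env.read_camera("wrist"); b=im[:,:,::-1]
cv2.imwrite("pics/w2.png",b[130:310,130:450].repeat(2,0).repeat(2,1))
```

```text
shift [  0.9 -10.3 -25.9] per row [  0.88 -10.26 -25.91] turn [0.002 0.002 0.026] f [-0.19 -0.35  6.72] pos [ 0.4971 -0.0325  0.0641] [1.7991e+02 1.3000e-01 1.4149e+02]
```

View pics/w2.png

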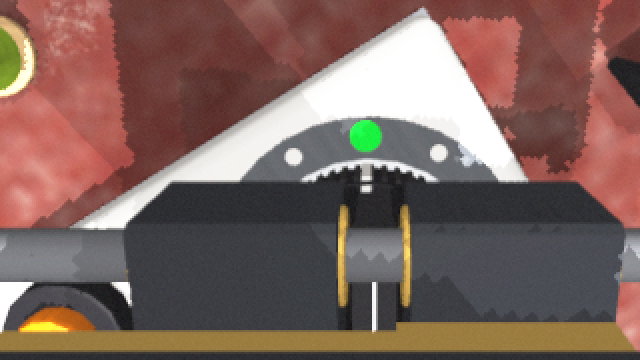

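The pointer sits just about at the green dot (crop 366,178 vs 365,135). Lifting straight off.

send_rows([
  [0, 0, 0, -3, 0, 0, 0],
  [0, 0, 0, -6, 0, 0, 0],
  [0, 0, 0, -18, 0, 0, 0],
  [0, 0, 0, -20, 0, 0, 0],
  [0, 0, 0, 0, 0, 0, 0],
  [0, 0, 0, 0, 0, 0, 0],
])

```text
time_s: 6.25
tool_pos: [0.4956, -0.0318, 0.1098]
tool_rot: [180.0, -0.0, 141.5]
force: [-0.0, 0.2, 0.5]
grip_width: 0.0006
```

Run:
```python
from h import *
to(.4685,-.1435,.11,141.5,3)
```

```text
shift [ -48.3 -104.3   -0.3] per row [-16.09 -34.78  -0.1 ] turn [ 0.001 -0.     0.   ] f [-0.01  0.23  0.46] pos [ 0.4956 -0.0318  0.1098] [ 1.7997e+02 -1.0000e-02  1.4152e+02]
```

send_rows([
  [0, -12, -26, 0, 0, 0, 0],
  [0, -12, -26, 0, 0, 0, 0],
  [0, -12, -26, 0, 0, 0, 0],
  [0, -12, -26, 0, 0, 0, 0],
  [0, 0, 0, 15, 0, 0, 0],
  [0, 0, 0, 0, 0, 0, 0],
  [0, 0, 0, 0, 0, 0, 0],
])

```text
time_s: 6.95
tool_pos: [0.4678, -0.1426, 0.0939]
tool_rot: [-179.9, -0.1, 141.5]
force: [-0.5, -0.1, 0.2]
grip_width: 0.0003
```

Run:
```python
from h import *
to(.4685,-.1435,.061,141.5,1)
t=env.read_camera("top")[150:250,230:350,::-1]; w=env.read_camera("wrist")[:,:,::-1]
t=cv2.resize(t,(480,400),interpolation=cv2.INTER_CUBIC)
cv2.imwrite("pics/c3.png",np.hstack([t,w[100:300,200:520].repeat(2,0)[:, :320]]))
```

```text
shift [-1.1 -0.2 32.9] per row [-1.15 -0.22 32.94] turn [-0.001 -0.002  0.001] f [-0.46 -0.13  0.22] pos [ 0.4678 -0.1426  0.0939] [-1.7993e+02 -1.2000e-01  1.4154e+02]
```

View pics/c3.png

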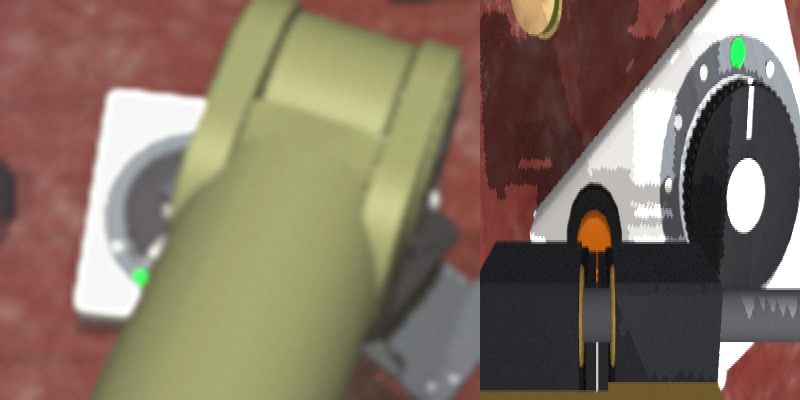

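The wrist half shows the pointer end at (752,82) below the green dot at (738,52), and the button under the fingertip. Checking the angle numerically before pressing.

Run:
```python
from h import *
k=env.get_calibration("wrist");p=np.load("p.npy")
f=lambda x,y:(200+x-480,100+y/2)
for n,z,(x,y) in(("ptr",.067,(752,83)),("inner",.067,(748,137)),("hub",.067,(746,195)),("green",.045,(738,52)),("hub w",.067,(746,195))):
    P=ray(k,*f(x,y),z);c=w2w(p,[-5,42,67])[0]; d=(P-c)[:2]
    print(n,P.round(4),"r",np.linalg.norm(d).round(4),"dial",round(4.189-((np.arctan2(d[1],d[0])-p[2])%(2*np.pi)),3))
```

```text
ptr [ 0.4864 -0.0254  0.067 ] r 0.0388 dial 1.57
inner [ 0.5001 -0.0367  0.067 ] r 0.0211 dial 1.535
hub [ 0.5167 -0.0482  0.067 ] r 0.0009 dial 1.604
green [ 0.4787 -0.019   0.045 ] r 0.0488 dial 1.581
hub w [ 0.5167 -0.0482  0.067 ] r 0.0009 dial 1.604
```

Dial is at 1.57. Now pressing the button.

send_rows([
  [0, -1, 0, 15, 0, 0, 0],
  [0, 0, 0, 9, 0, 0, 0],
  [0, 0, 0, 5, 0, 0, 0],
  [0, 0, 0, 3, 0, 0, 0],
  [0, 0, 0, 1, 0, 0, 0],
  [0, 0, 0, 0, 0, 0, 0],
  [0, 0, 0, 0, 0, 0, 0],
  [0, 0, 0, 0, 0, 0, 0],
])

```text
time_s: 7.85
tool_pos: [0.4697, -0.1438, 0.0622]
tool_rot: [180.0, 0.0, 141.5]
force: [-1.5, 1.5, 3.6]
grip_width: 0.0004
```

send_rows([
  [0, 0, 0, 1.2, 0, 0, 0],
  [0, 0, 0, 0, 0, 0, 0],
  [0, 0, 0, 0, 0, 0, 0],
])

```text
time_s: 8.15
tool_pos: [0.4697, -0.1439, 0.0613]
tool_rot: [180.0, 0.0, 141.5]
force: [-2.2, 2.7, 7.8]
grip_width: 0.0009
```

send_rows([
  [0, 0, 0, 1, 0, 0, 0],
  [0, 0, 0, 0, 0, 0, 0],
  [0, 0, 0, 0, 0, 0, 0],
])

```text
time_s: 8.45
tool_pos: [0.4698, -0.1439, 0.0612]
tool_rot: [179.9, -0.0, 141.5]
force: [-5.3, 3.9, 15.1]
grip_width: 0.0004
```

The button bottomed: z stalled at 61.2 mm while the force rose to 15 N. Lifting off.

send_rows([
  [0, 0, 0, -4, 0, 0, 0],
  [0, 0, 0, -8, 0, 0, 0],
  [0, 0, 0, -20, 0, 0, 0],
  [0, 0, 0, -30, 0, 0, 0],
  [0, 0, 0, -40, 0, 0, 0],
  [0, -12, -26, 0, 0, 0, 0],
  [0, -12, -26, 0, 0, 0, 0],
  [0, -12, -26, 0, 0, 0, 0],
  [0, -12, -26, 0, 0, 0, 0],
  [0, 0, 0, 0, 0, 0, 0],
  [0, 0, 0, 0, 0, 0, 0],
])

```text
time_s: 9.55
tool_pos: [0.4421, -0.256, 0.1617]
tool_rot: [-180.0, 0.0, 141.4]
force: [0.5, 0.3, -0.4]
grip_width: 0.0004
```

Run:
```python
from h import *
to(.4685,-.1435,.061,141.5,1)
t=env.read_camera("scene")[150:290,230:350,::-1]; w=env.read_camera("wrist")[:,:,::-1]
t=cv2.resize(t,(343,400),interpolation=cv2.INTER_CUBIC)
w=cv2.resize(w[0:300],(450,400)) if 0 else cv2.resize(w,(450,400))
cv2.imwrite("pics/c4.png",np.hstack([t,w]))
```

```text
shift [ 49.6 104.4 100.7] per row [ 49.62 104.37 100.67] turn [-0.     0.001 -0.002] f [ 0.53  0.27 -0.42] pos [ 0.4421 -0.256   0.1617] [-1.8000e+02  3.0000e-02  1.4139e+02]
```

View pics/c4.png

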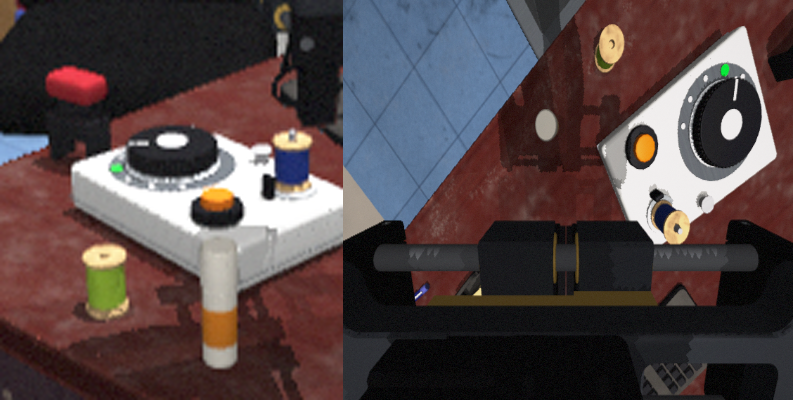

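Both views show the button up, the pointer at the green dot (wrist half: pointer end about (738,80), green (725,70)), and the spool, glue stick and stamp standing. A last numeric check, then I hand in.

Run:
```python
from h import *
k=env.get_calibration("wrist");p=np.load("p.npy");c=w2w(p,[-5,42,67])[0]
d=(ray(k,(738-343)*640/450,80,.067)-c)[:2]
v=4.189-((np.arctan2(d[1],d[0])-p[2])%(2*np.pi)); print(np.linalg.norm(d),v)
if abs(v-1.571)<.2: print(env.sign_off())
```

```text
0.03779384697173692 1.605732443559305
the job is handed in; nothing more can be done
None
```

The dial is set at the green mark and the start button was pressed fully down and came back up; the job is handed in. No verdict is reported.

- **Dial:** it started near 1.05 rad. With the gripper closed, I pressed a fingertip on the dial 27 mm from its axis and turned it one click clockwise.
- **Dial checks:** with the finger off it read 1.57 rad. After the button press it read 1.61 rad from a coarser picture, so the two differ by about 0.03 rad; both are inside the stop's tolerance.
- **Button:** the fingertip stalled at 61.2 mm while the force rose to 15 N, which matches full travel. The last pictures show the button up again.
- **Bystanders:** the thread spool, glue stick and stamp stand as before in the last pictures. I did not look at the thread cone and button tin again, but the arm stayed about 150 mm or more away from both.
- **End state:** the gripper is clear of everything, with tool force at noise level, after about 10 s of the 45 s allowed. No check failed.

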